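# Nest the washed gel trays on the drying hook

## Task

Hang the washed gel trays to dry on the one hook, nested by size. First push the big blue tray, which already hangs on the hook, back along the bar until it is home against the backplate; then hang the orange tray from the rack on the hook in front of it, then the yellow one in front of that, all with their side walls facing the hook's open end. Finally press the pack back so that each tray lies flat against the one behind, nested between its side walls; leave the three hanging still, and leave the glass plate and the other things on the bench alone.

Things in the scene. Friction and masses are not known exactly. Their poses are not given: they have to be found in the camera images.
- hook_stand: fixed drying stand: grey base 170 x 110 x 12 mm, dark post, white backplate 66 mm wide whose face is the plane x = 0 of this frame (65 mm below to 25 mm above the bar's axis), and one level bar. Origin on the bench below the backplate's face, z up; the bar runs along -x, so -x is the hook's open end. A tray hung properly has the same yaw as this frame.
- hook_root (a point): point on the bar's axis at the backplate's face, 200 mm above the bench. The bar is round metal, 8 mm thick, level; trays slide along it with ordinary plastic friction. A tray pushed above the bar tips and swings back off the backplate when let go; pushed level with the bar (on the header, both sides of the bar) it stays flat and home.
- hook_end (a point): point on the bar's axis 150 mm out from the backplate, where a short lip begins: it reaches to 159 mm out, its top is 14 mm above the bar's axis.
- rack: fixed white drying rack, base 200 x 110 x 12 mm, with three slots 65 mm apart along its x axis; each slot is a pair of 35 mm tall, 50 mm wide dividers that hold a plate upright on the 12 mm base. Things in it have the rack's yaw, within 0.03 rad. Origin under the middle of the base, z up.
- tray_large: Blue gel-casting tray, the largest: 116 mm over its two 4 mm side walls, plate 91 mm tall and 8 mm thick, about 150 g. It starts hanging on the bar, 35 to 75 mm out from the backplate. Origin: middle of the back's lower edge; plate x -8 to 0 mm, side walls forward to x -18 mm; y across, z up. Above it a header 60 mm wide, 8 mm thick, with the eye; top edge at z = 163 mm.
- large_eye (a point): eye point of the blue tray at (-4, 0, 125) mm of it: where the bar's axis lies when the tray hangs. The eye is a window through the header, 30 mm wide, from 34 mm below this point up to an upside-down V (45 degrees) whose tip is 6 mm above it and centres itself on the bar; above that the header is solid to its top edge, 38 mm above this point.
- tray_medium: Orange gel-casting tray, the middle: 94 mm over its two 4 mm side walls, plate 81 mm tall and 8 mm thick, about 110 g. It starts upright in any slot of the rack. Origin: middle of the back's lower edge; plate x -8 to 0 mm, side walls forward to x -18 mm; y across, z up. Above it a header 60 mm wide, 8 mm thick, with the eye; top edge at z = 153 mm.
- medium_eye (a point): eye point of the orange tray at (-4, 0, 115) mm of it: where the bar's axis lies when the tray hangs. The eye is a window through the header, 30 mm wide, from 34 mm below this point up to an upside-down V (45 degrees) whose tip is 6 mm above it and centres itself on the bar; above that the header is solid to its top edge, 38 mm above this point.
- tray_small: Yellow gel-casting tray, the smallest: 72 mm over its two 4 mm side walls, plate 71 mm tall and 8 mm thick, about 80 g. It starts upright in any slot of the rack. Origin: middle of the back's lower edge; plate x -8 to 0 mm, side walls forward to x -18 mm; y across, z up. Above it a header 60 mm wide, 8 mm thick, with the eye; top edge at z = 143 mm.
- small_eye (a point): eye point of the yellow tray at (-4, 0, 105) mm of it: where the bar's axis lies when the tray hangs. The eye is a window through the header, 30 mm wide, from 34 mm below this point up to an upside-down V (45 degrees) whose tip is 6 mm above it and centres itself on the bar; above that the header is solid to its top edge, 38 mm above this point.
- glass_plate: plain greenish glass plate without an eye, 90 mm wide, 115 mm tall, 8 mm thick, standing in the remaining slot of the rack; stays there. Origin at the middle of the lower edge of its back face.
- bottle: loose glass bottle with blue cap, 60 mm across, 130 mm tall, origin under its centre; not to be disturbed.
- tip_box: loose green box with white lid, 85 x 120 x 70 mm, origin under its centre; not to be disturbed.
- petri_stack: loose stack of three white and grey dishes, 90 mm across, 45 mm tall, origin under its centre; not to be disturbed.
- timer: loose red timer, 60 x 45 x 18 mm, origin under its centre; not to be disturbed.
- beaker: loose glass beaker, 70 mm across, 90 mm tall, origin under its centre; not to be disturbed.

How it is judged:
By the outcome, as a careful person would: the job done as asked, in the order asked, and still so for the second after the job is handed in, with the robot touching nothing.
It also fails if it takes over 72 s, if anything falls off the work surface, if the arm or the gripper's body presses on something with over 40 N, if the wrist force passes 120 N, or if a joint passes its speed limit or range.

## Robot

A 6-joint arm with a two-finger parallel gripper is mounted at the origin on the work surface. World frame = base frame: x ahead of the robot, y to its left, z up, the work surface at z = 0. Lengths are in mm, angles in rad, forces in N, time in s.
With the tool pointing down it reaches from about 275 to 725 mm from the base axis. Payload 5.6 kg.
Tool frame: the origin (TCP) lies on the centre line of the jaws, within the pads' length; the fingertips stand 11 mm ahead of it and the grasp point (between the pads) lies 8 mm behind it; z points along the fingers, y is the line along which they close (so a half turn about z gives the same grasp; the last joint's range is limited). The gripper opens to 85 mm and grips with 20 to 120 N. Pads are 22 mm wide; open, the fingers measure 114 mm over their backs; the gripper's body (76 mm by 85 mm) begins 54 mm behind the grasp point. The pads swing forward as they close: fully open they stand 13 mm farther back than shut.
Start: joints at [1.399, 0.255, 0.108, 0, -1.424, -0.285], TCP at [242.566, 493.614, 242.283] pointing down, gripper open.
Joint ranges: [-2.95, 2.95], [-1.21, 1.97], [-1.09, 1.5], [-2.87, 1.71], [-2.94, -0.07], [-3.05, 3.05]. Speed limits (rad/s): [2.57, 2.57, 3.14, 3.14, 3.14, 3.14].

## Interface

Orientations are given as a rotation vector (axis times angle).
In Python, from station import env gives the robot as it stands.
- The arm moves only by the shell command python3 shift.py FILE [FORCE], which reads ROWS from the file FILE. ROWS is one flat JSON list of numbers that holds 1 to 8 rows one after another, with no inner brackets; each row has 5 numbers: the finger opening in mm, then dx, dy, dz in m, then a turn about the tool's z in units of 0.1 rad; each row is the pose to reach, as a shift and turn from the pose commanded when the command began, along the tool's axes at that moment; what a row does not reach only later rows make up. A row lasts 1/12 s, in which the tool goes at most 41.7 mm and 0.125 rad, less where a joint would pass 70% of its speed; a pose out of reach is approached as far as the arm can. The fingers move at their own pace and stop on an object; FORCE is the grip in N (left out, the last holds). Time passes only in rows, so rows that do not move let the fingers close. It prints the time, the measured TCP pose, the force, the opening and the grip force at its end. Input that does not fit is refused with a message, and nothing moves.
- env.read_state(): the state, without advancing time (a new reading comes with each control period).
- env.grab_frame(name): name is "scene" or "top" or "wrist"; returns a dict with "pixels" (420x560x3 uint8, red, green, blue), "camera_matrix" (3x3 intrinsics, pixels), "cam_to_world" (4x4, takes a point from camera to world coordinates). Camera axes: x right, y up, looking along -z (the intrinsics and any distortion apply to the point x, -y, -z); pixel columns grow to the right and rows downward; lengths in mm; the calibration is good to about 2 mm. The wrist camera is an equidistant fisheye: a pixel r from the principal point sees the ray r / f radians off the axis. A picture is of the moment at which its call begins. There is no depth.
- env.close_job(): hands the job in; it is judged then, once.
The state is a dict: "clock": time; "qpos": joint angles; "qvel": joint speeds; "tau": joint torques, N m; "ee_pos": TCP position; "eef_rot": TCP orientation; "wrist_force": force on the tool from outside, world axes, zero at the start; "moment": the same for the moment, N m; "gripper_width": finger opening in mm; "grasp_force": force on a finger pad.
Only numpy, scipy, OpenCV 4.12 (cv2) and the standard library are available. Lean on these libraries where they do the work, as an engineer would, in place of code of your own. Each camera call takes 0.05 s, during which the arm holds its last target. There are 200 camera calls.

## Working session

There is one attempt and no reset: what is moved stays moved. The work goes in short steps, Python scripts to look and compute and a shell command to move; the robot and the scene stay as the last step left them, time stands still between calls to the robot, and variables do not carry over. Pictures are saved under pics/ and viewed, at most 10 in all, crops included, and the job is handed in when it is done.

```bash
ls; mkdir -p pics; cat > h.py <<'E'
from station import env
import numpy as np, cv2
def snap(cam,fn):
    f=env.grab_frame(cam); cv2.imwrite('pics/'+fn+'.png',f['pixels'][:,:,::-1]); np.savez('pics/'+fn+'.npz',**{k:v for k,v in f.items()})
    return f
E
python3 - <<'E'
from h import *
s=env.read_state(); print(s)
for c in('scene','top','wrist'):
    f=snap(c,c+'0'); print(c,f['camera_matrix'].tolist(),np.round(f['cam_to_world'],3).tolist(),[k for k in f])
a=np.hstack([cv2.imread('pics/scene0.png')]); 
E
```

```text
pics
shift.py
station.py
{'clock': 0.0, 'qpos': array([ 1.39856793e+00,  2.55719586e-01,  1.06964841e-01, -4.72923218e-04,
       -1.42384244e+00, -2.84611663e-01]), 'qvel': array([-0.00095106,  0.00066664, -0.00131022, -0.00118547,  0.00092756,
       -0.0024042 ]), 'tau': array([-3.21253833e-05, -3.86629522e+01,  2.37934989e+01,  5.36502287e+00,
       -6.16275676e-03,  1.23535690e-05]), 'ee_pos': array([242.34512503, 493.20143811, 241.39476549]), 'eef_rot': array([ 3.05818925e+00, -7.11072141e-01, -5.74397442e-04]), 'wrist_force': array([ 0.19672575, -0.38771185, -0.14346765]), 'moment': array([-0.01036228, -0.01886162,  0.00907458]), 'grasp_force': 0.0, 'gripper_width': 85.33016062068765}
scene [[462.3769160553894, 0.0, 277.7723403331162], [0.0, 462.3769160553894, 208.9455088707763], [0.0, 0.0, 1.0]] [[-0.669, -0.481, 0.567, 1105.827], [0.743, -0.423, 0.518, 552.743], [-0.009, 0.768, 0.64, 750.817], [0.0, 0.0, 0.0, 1.0]] ['pixels', 'camera_matrix', 'cam_to_world']
top [[388.30494829513435, 0.0, 281.09545845089895], [0.0, 388.30494829513435, 211.98248722869596], [0.0, 0.0, 1.0]] [[0.001, 0.989, -0.148, 436.677], [-0.999, 0.006, 0.032, 90.51], [0.033, 0.148, 0.988, 1099.57], [0.0, 0.0, 0.0, 1.0]] ['pixels', 'camera_matrix', 'cam_to_world']
wrist [[325.19226210127806, 0.0, 278.45285233088276], [0.0, 325.19226210127806, 210.19728107953944], [0.0, 0.0, 1.0]] [[-0.44, 0.858, 0.263, 309.38], [-0.898, -0.422, -0.126, 459.87], [0.002, -0.292, 0.957, 374.625], [0.0, 0.0, 0.0, 1.0]] ['pixels', 'camera_matrix', 'cam_to_world']
```

View pics/scene0.png

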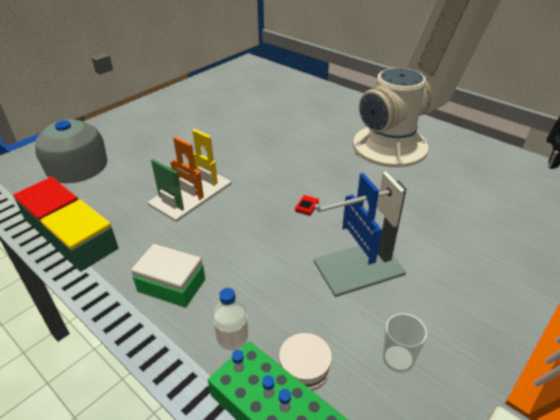

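View pics/top0.png

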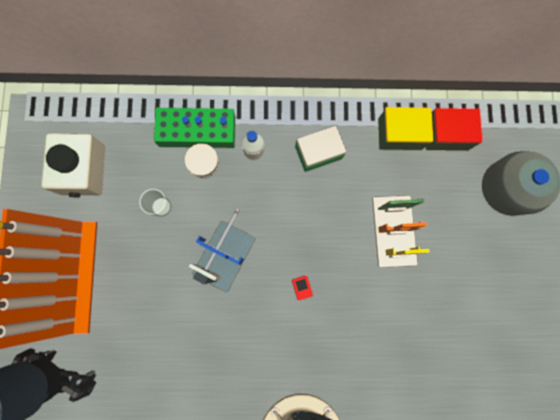

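The scene view shows the blue tray on the hook (around pixel 365,215), and the rack holding glass, orange and yellow (165,185 / 187,168 / 204,155). In the top view the bar runs from (205,272) to (237,210) and the rack is at (397,230). I'll enlarge both areas.

```bash
cat >> h.py <<'E'
def tile(fn,x,y,w,h,s,step=10):
    im=cv2.imread('pics/'+fn+'.png')[y:y+h,x:x+w]; im=cv2.resize(im,None,fx=s,fy=s,interpolation=cv2.INTER_CUBIC)
    for u in range(-(-x//step)*step,x+w,step):
        p=int((u-x+.5)*s); cv2.line(im,(p,0),(p,6),(0,0,255),1); cv2.putText(im,str(u),(p-10,16),0,.35,(0,0,255),1)
    for v in range(-(-y//step)*step,y+h,step):
        p=int((v-y+.5)*s); cv2.line(im,(0,p),(6,p),(0,0,255),1); cv2.putText(im,str(v),(8,p+4),0,.35,(0,0,255),1)
    return im
E
python3 - <<'E'
from h import *
a=np.hstack([tile('scene0',143,120,98,100,4),tile('scene0',310,170,100,100,4)])
b=np.hstack([tile('top0',370,190,66,80,6)[:,:396],tile('top0',185,203,66,80,6)])
cv2.imwrite('pics/cA.png',a);cv2.imwrite('pics/cB.png',b);print(a.shape,b.shape)
E
```

```text
(400, 792, 3) (480, 792, 3)
```

View pics/cA.png

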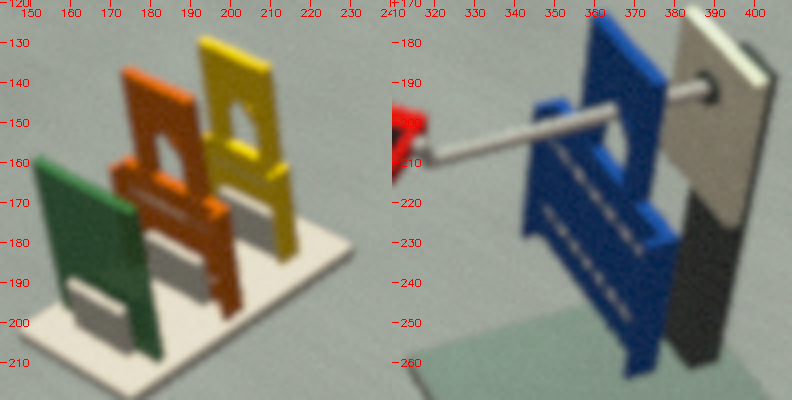

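View pics/cB.png

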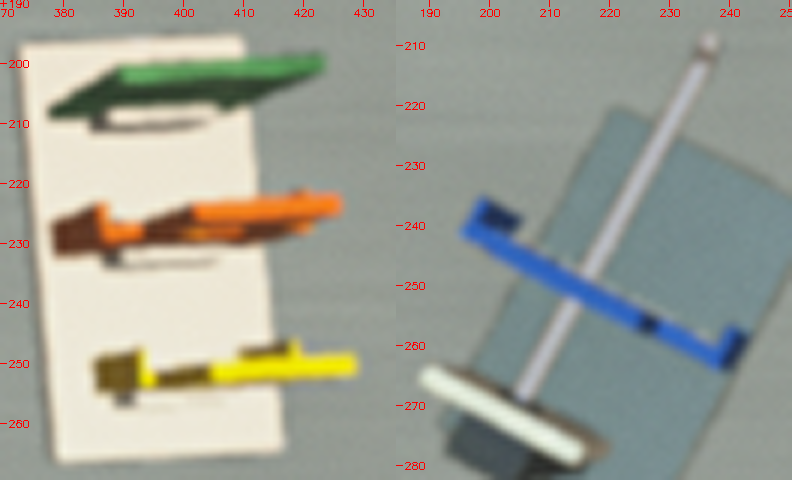

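Crops: the walls of both the rack trays and the blue tray face away from the robot. Header tops in the top view are orange (402–426, ~224.5) and yellow (405–429, ~251). In the scene view they're orange (174,136)–(192,144) and yellow (194,129)–(210,137). The bar runs from (206,269) to (236,209) in top, and (389,192) to (317,210) in scene.

```bash
cat >> h.py <<'E'
def ray(fn,uv,fish=False):
    d=np.load('pics/'+fn+'.npz'); K=d['camera_matrix']; T=d['cam_to_world']
    x=(uv[0]-K[0,2])/K[0,0]; y=(uv[1]-K[1,2])/K[1,1]
    if fish:
        r=np.hypot(x,y); v=np.array([x/r*np.sin(r),-y/r*np.sin(r),-np.cos(r)]) if r>0 else np.array([0,0,-1.])
    else: v=np.array([x,-y,-1.])
    v=T[:3,:3]@v; return T[:3,3],v/np.linalg.norm(v)
def tri(*rs):
    A=np.zeros((3,3));b=np.zeros(3)
    for o,v in rs:
        P=np.eye(3)-np.outer(v,v);A+=P;b+=P@o
    p=np.linalg.solve(A,b); return p,max(np.linalg.norm((np.eye(3)-np.outer(v,v))@(p-o)) for o,v in rs)
def atz(r,z):
    o,v=r; return o+v*(z-o[2])/v[2]
def project(fn,p,fish=False):
    d=np.load('pics/'+fn+'.npz'); K=d['camera_matrix']; T=d['cam_to_world']
    q=np.linalg.inv(T)@np.append(p,1); x,y,z=q[0],-q[1],-q[2]
    if fish:
        t=np.arctan2(np.hypot(x,y),z)/max(np.hypot(x,y),1e-9); return np.array([x*t,y*t])*K[0,0]+K[:2,2]
    return np.array([x,y])/z*K[0,0]+K[:2,2]
E
python3 - <<'E'
from h import *
np.set_printoptions(precision=1,suppress=True)
P={'orangeTop':((183,140.3),(414.5,224.5)),'yellowTop':((202.3,132.8),(417,251)),'oL':((174.3,136),(402,225.3)),'oR':((191.8,144.5),(426,223.5)),
'yL':((194,129.5),(405,252)),'yR':((210,137),(429,250)),
'root':((388.5,192),(206,269)),'lip':((317.5,209.5),(236.5,209)),'bpL':((383.5,171.5),(189,263)),'bpR':((403.5,190.5),(216.5,277)),
'rackcornerA':((147,203),(373,197)),'rackcornerB':((175.5,218.5),(409.5,196)),'rackC':((230,181.5),(416,264.5))}
for k,(s,t) in P.items(): print(k,*tri(ray('scene0',s),ray('top0',t)))
E
```

```text
orangeTop [ 547.  -266.3  165.8] 0.5475298523920002
yellowTop [ 482.5 -272.7  155.6] 1.0814438306265994
oL [ 558.4 -245.4  185.3] 21.41528802577984
oR [ 536.9 -282.   151. ] 22.80623193630821
yL [ 494.3 -254.1  172. ] 20.744191087751364
yR [ 472.2 -290.1  139.6] 23.256427868421117
root [438.4 233.  199.8] 0.6913518355343021
lip [576.2 166.  205.1] 1.0140941904242071
bpL [459.7 244.3 265.7] 15.969005925990997
bpR [410.5 228.5 186. ] 20.95824389629184
rackcornerA [ 663.3 -222.3   57.3] 35.87325778022236
rackcornerB [ 630.7 -296.9  -30.8] 39.64477086811959
rackC [ 429.9 -302.6  -25.6] 40.76667939318165
```

```bash
python3 - <<'E'
from h import *
np.set_printoptions(precision=1,suppress=True)
P={'oL':((191.8,144.5),(402,225.3)),'oR':((174.3,136),(426,223.5)),
'yL':((210,137),(405,252)),'yR':((194,129.5),(429,250)),
'bpL':((403.5,190.5),(189,263)),'bpR':((383.5,171.5),(216.5,277)),
'blueL':((378,190.5),(207,247.3)),'blueR':((361.5,173),(229.5,258)),
'rackA':((147,203),(409.5,196)),'rackB':((175.5,218.5),(373,197)),'rackC':((230,181.5),(379,267))}
R={}
for k,(s,t) in P.items():
    R[k]=tri(ray('scene0',s),ray('top0',t)); print(k,*R[k])
for a,b in(('oL','oR'),('yL','yR'),('bpL','bpR'),('rackC','rackB'),('rackB','rackA'),('blueL','blueR')):
    d=R[b][0]-R[a][0]; print(a,b,np.linalg.norm(d),np.degrees(np.arctan2(d[1],d[0])))
# top-only, fixed heights
for a,b,z in(((373,197),(379,267),12),((407.5,196),(416.5,264.5),12),((402,225.3),(426,223.5),165),((405,252),(429,250),155)):
    d=atz(ray('top0',a),z)-atz(ray('top0',b),z); print(a,np.degrees(np.arctan2(d[1],d[0])), np.linalg.norm(d))
d=atz(ray('top0',(234.5,213)),202)-atz(ray('top0',(206,269)),202);print('bar',np.degrees(np.arctan2(d[1],d[0])))
E
```

```text
oL [ 545.  -235.5  165.6] 0.3347245743529738
oR [ 549.8 -294.7  167.6] 0.09584047623882194
yL [ 480.8 -244.4  153.5] 0.04610853257646915
yR [ 484.9 -302.7  154.8] 1.408253343048329
bpL [451. 267. 228.] 1.5088057425375332
bpR [420.6 205.7 226.2] 1.2471238029228247
blueL [484.5 230.4 228.8] 3.883701268979957
blueR [461.2 178.9 231.8] 3.0306512682491067
rackA [ 649.9 -318.1    5.5] 0.613016510437975
rackB [ 644.3 -208.6   12.2] 0.2867073263752801
rackC [ 446.6 -221.7    7.9] 1.7827385405332195
oL oR 59.430884791510124 -85.37545311584213
yL yR 58.40344802086254 -85.971914123903
bpL bpR 68.44819404268623 -116.38367950755526
rackC rackB 198.14774199050288 3.7825862452467724
rackB rackA 109.7763118992307 -87.02331377146474
blueL blueR 56.52926035929268 -114.31614462051117
(373, 197) 2.924093973606257 199.33446358223924
(407.5, 196) 4.764828651500733 196.3170213111242
(402, 225.3) 94.5436753648628 59.931857334665416
(405, 252) 94.83557526360563 60.03209527003382
bar -25.704578888029232
```
Rack facing yaw ≈ +4.2°; trays ±1.7°. Bar ≈ -26°. Rotation needed -30.2° (=-0.527 rad).

Two-view heights agree with the text: header tops at 166 and 155, root at 200. The rack trays face yaw +4°, the bar points at −26°, and the tool's x is already along the bar. Next I'll move above the hook with the fingers set to straddle the bar, and look again with the wrist camera.

The manual's scale: shifts go in m and turns go in units of 0.1 rad. Converting my numbers, 200 mm is 0.2, -88 mm is -0.088.

```bash
echo '[34,0,0,-0.04,0,34,0.04,0.015,-0.08,0,34,0.08,0.03,-0.088,0,34,0.12,0.045,-0.088,0,34,0.16,0.06,-0.088,0,34,0.2,0.075,-0.088,0,34,0.24,0.09,-0.088,0,34,0.28,0.105,-0.088,0]' > rows.txt && python3 shift.py rows.txt
echo '[34,0.036,0.014,0,0,34,0.072,0.028,0,0,34,0.105,0.041,0,0,34,0.105,0.041,0,0,34,0.105,0.041,0,0,34,0.105,0.041,0,0]' > rows.txt && python3 shift.py rows.txt
python3 - <<'E'
from h import *
snap('wrist','w1'); print(env.read_state()['clock'])
cv2.imwrite('pics/w1b.png',tile('w1',80,30,400,380,1.55,50)[:600])
E
```

```text
clock: 0.82
ee_pos: [433.8, 289.6, 330.3]
eef_rot: [-3.06, 0.711, 0.0]
wrist_force: [0.7, 1.2, 0.3]
gripper_width: 34.0
grasp_force: 0.0
clock: 1.32
ee_pos: [509.1, 208.2, 329.8]
eef_rot: [3.059, -0.712, -0.001]
wrist_force: [0.4, 0.3, 0.5]
gripper_width: 33.7
grasp_force: 0.0
1.3667
```

View pics/w1b.png

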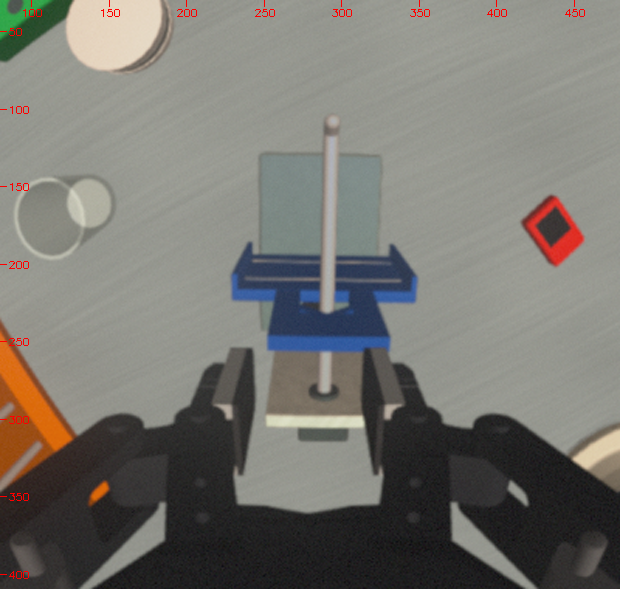

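Wrist view: bar from its root (289,281) to the lip (294,108), blue header top edge at (268–331, ~252), fingers straddling symmetrically about column 290. I'll refine the hook with these.

```bash
python3 - <<'E'
from h import *
np.set_printoptions(precision=1,suppress=True)
r=lambda u,v:ray('w1',(u,v),True)
root=atz(r(288.8,279.5),200); tip=atz(r(293.8,110),212); mid=atz(r(292,170),204);m2=atz(r(290.5,220),204)
print(root,tip,mid,m2,np.degrees(np.arctan2(*(mid-m2)[1::-1])))
print('tri',tri(r(288.8,280),ray('top0',(206,269)),ray('scene0',(388.5,192))),tri(r(293.8,109),ray('top0',(236.5,209)),ray('scene0',(317.5,209.5))))
bl,br=atz(r(252,257),238),atz(r(330,257),238); print('blue top back',bl,br,np.linalg.norm(bl-br))
d=np.load('pics/w1.npz');s=env.read_state();print(s['ee_pos'],d['cam_to_world'])
E
```

```text
[439.8 230.6 200. ] [573.4 162.5 212. ] [530.5 184.4 204. ] [492.7 203.9 204. ] -27.236914975362584
tri (array([438.3, 232.3, 199. ]), np.float64(1.32219041821316)) (array([575.1, 164.3, 204.3]), np.float64(2.7056913522426167))
blue top back [489.6 239.3 238. ] [463.  185.7 238. ] 59.84996040010969
[508.8 208.7 330.1] [[ -0.4   0.9   0.3 576.1]
 [ -0.9  -0.4  -0.1 174.6]
 [  0.   -0.3   1.  462.9]
 [  0.    0.    0.    1. ]]
```

```bash
echo '[34,0.017,0.01,0,0,34,0.017,0.01,0.04,0,34,0.017,0.01,0.08,0,34,0.017,0.01,0.11,0,34,0.017,0.01,0.131,0,34,0.017,0.01,0.131,0]' > rows.txt && python3 shift.py rows.txt
echo '[34,-0.01,0,0,0,34,-0.02,0,0,0,34,-0.03,0,0,0,34,-0.04,0,0,0,34,-0.05,0,0,0,34,-0.058,0,0,0,34,-0.062,0,0,0,34,-0.062,0,0,0]' > rows.txt && python3 shift.py rows.txt
python3 - <<'E'
from h import *
snap('wrist','w2');snap('scene','s2')
cv2.imwrite('pics/w2b.png',np.hstack([tile('w2',180,100,200,250,2,50),tile('s2',310,150,100,125,4,20)]))
E
```

```text
clock: 1.87
ee_pos: [516.6, 191.8, 194.4]
eef_rot: [3.055, -0.708, -0.012]
wrist_force: [0.0, -0.0, 0.7]
gripper_width: 34.1
grasp_force: 0.0
clock: 2.53
ee_pos: [463.5, 219.7, 199.8]
eef_rot: [-3.059, 0.71, -0.0]
wrist_force: [0.4, -0.2, -0.1]
gripper_width: 34.1
grasp_force: 0.0
```

View pics/w2b.png

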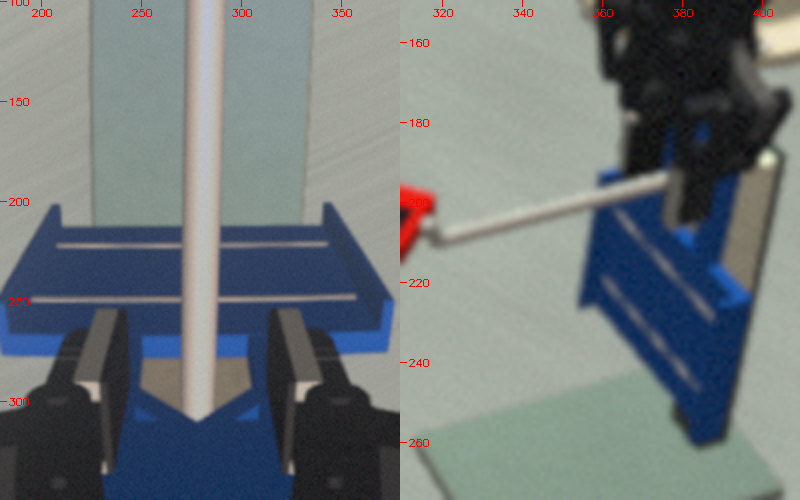

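The wrist view shows the fingers on the header at both sides of the bar (bar centre column ~282), with the blue tray nearly at the backplate. I'll press on gently while watching the force.

In the tool's units: -3 mm is -0.003, -6 mm is -0.006.

```bash
echo '[34,-0.003,0,0,0,34,-0.006,0,0,0,34,-0.006,0,0,0]' > rows.txt && python3 shift.py rows.txt|grep -E 'ee|force'; echo '[34,-0.003,0,0,0,34,-0.003,0,0,0]' > rows.txt && python3 shift.py rows.txt|grep -E 'ee|force'
```

```text
ee_pos: [458.4, 221.7, 198.8]
eef_rot: [3.059, -0.712, -0.002]
wrist_force: [0.2, -0.5, -0.2]
grasp_force: 0.0
ee_pos: [455.8, 223.1, 199.0]
eef_rot: [3.06, -0.711, -0.001]
wrist_force: [0.1, 0.5, -0.6]
grasp_force: 0.0
```

```bash
echo '[34,-0.003,0,0,0,34,-0.003,0,0,0]' > rows.txt && python3 shift.py rows.txt|grep -E 'ee_|wrist'; echo '[34,-0.002,0,0,0,34,-0.002,0,0,0]' > rows.txt && python3 shift.py rows.txt|grep -E 'ee_|wrist'
```

```text
ee_pos: [455.3, 223.4, 199.6]
wrist_force: [10.0, -4.9, -2.8]
ee_pos: [455.2, 223.4, 199.8]
wrist_force: [17.1, -7.9, -5.6]
```

Blue is home: force rises to 19 N while the TCP stops at 18.4 mm out, as predicted. I'll back off, rise and go to the orange tray.

```bash
echo '[34,0.006,0,0,0,34,0.015,0,0,0,34,0.04,0,0,0,34,0.065,0,-0.01,0,34,0.065,0,-0.05,0,34,0.065,0,-0.075,0,34,0.065,0,-0.075,0]' > rows.txt && python3 shift.py rows.txt
echo '[30,0.02,0.033,0,1.2,30,0.04,0.066,0,2.4,30,0.06,0.099,0,3.6,30,0.08,0.132,0,4.8,30,0.1,0.165,0,6,30,0.12,0.198,0,7.2,30,0.14,0.231,0,8.4,30,0.16,0.264,0,9.6]' > rows.txt && python3 shift.py rows.txt | grep -E 'clock|ee'
python3 - <<'E'
from h import *
s=env.read_state();print(s['ee_pos'],s['eef_rot'],s['qpos'])
from scipy.spatial.transform import Rotation as R
M=R.from_rotvec(s['eef_rot']).as_matrix();print(M.T@(np.array([547.3,-265.5,270])-s['ee_pos']),np.degrees(np.arctan2(M[1,0],M[0,0])))
E
```

```text
clock: 3.97
ee_pos: [512.8, 196.9, 280.2]
eef_rot: [-3.054, 0.711, -0.012]
wrist_force: [1.2, -1.0, 0.8]
gripper_width: 34.1
grasp_force: 0.0
clock: 4.63
ee_pos: [537.1, -112.6, 274.2]
eef_rot: [-2.38, 2.05, 0.001]
[ 537.07844382 -112.61775789  274.24597289] [-2.37964301e+00  2.05008612e+00  9.31402178e-04] [ 7.79387189e-02  2.46062781e-01  1.76808203e-01 -8.77111029e-04
 -1.50150214e+00  7.06416341e-02]
[152.71535733  12.51402623   4.11184022] -81.49044891758766
```

In the tool's units: 12 mm is 0.012, 150 mm is 0.15, 0.075 rad is 0.75.

```bash
echo '[30,0.04,0.003,0,0.75,30,0.08,0.006,0,0.75,30,0.12,0.009,0,0.75,30,0.15,0.012,0,0.75,30,0.15,0.012,0,0.75]' > rows.txt && python3 shift.py rows.txt | grep -E 'clock|ee'
cat >> h.py <<'E'
def to(p,z=None):
    from scipy.spatial.transform import Rotation as R
    s=env.read_state();M=R.from_rotvec(s['eef_rot']).as_matrix();print('clk',s['clock'],'ee',s['ee_pos'].round(1),'yaw',np.degrees(np.arctan2(M[1,0],M[0,0])).round(2),'rel',(M.T@(np.array(p)-s['ee_pos'])).round(1))
E
python3 - <<'E'
from h import *
to([547.3,-265.5,151])
snap('wrist','w3');cv2.imwrite('pics/w3b.png',tile('w3',100,30,370,350,1.7,50)[:600])
E
```

```text
clock: 5.05
ee_pos: [547.8, -265.9, 272.7]
eef_rot: [2.301, -2.136, -0.003]
clk 5.05 ee [ 547.8 -265.9  272.7] yaw -85.75 rel [-4.000e-01  1.000e-01  1.217e+02]
```

View pics/w3b.png

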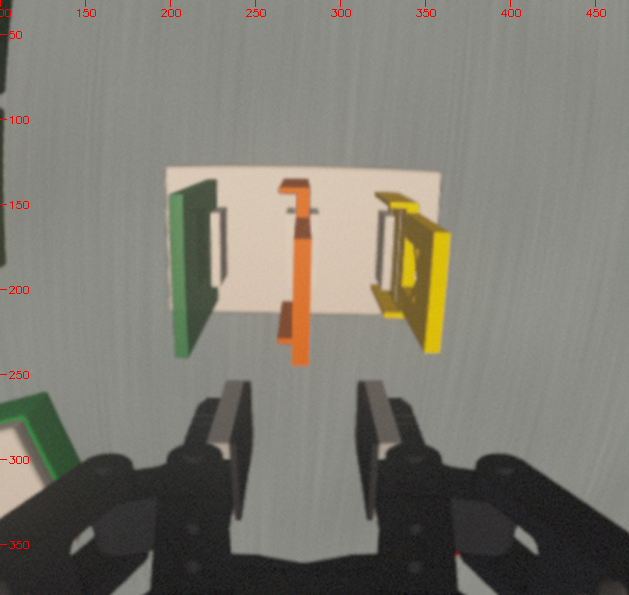

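The wrist view shows the orange header top as a strip from about (277.5,169) to (276.5,244), and the yellow one from (359.5,166) to (354,238). Walls point left, toward the glass plate (away from the robot). I'll compute positions by triangulating against the top view.

```bash
python3 - <<'E'
from h import *
np.set_printoptions(precision=1,suppress=True)
r=lambda u,v:ray('w3',(u,v),True)
for n,a,b,z,t,s in(('o',(277.6,170),(276.8,244.5),165,(414.5,224.5),(183,140.3)),('y',(359.6,166.8),(354.2,237.6),155,(417,251),(202.3,132.8))):
    A,B=atz(r(*a),z),atz(r(*b),z);d=B-A
    print(n,A,B,(A+B)/2,np.linalg.norm(d),np.degrees(np.arctan2(d[1],d[0])),tri(r(*((np.array(a)+b)/2)),ray('top0',t),ray('scene0',s)))
to([547,-265.5,151])
E
```

```text
o [ 550.6 -299.1  165. ] [ 546.8 -238.9  165. ] [ 548.7 -269.   165. ] 60.29120118756338 93.6433257632274 (array([ 547.3, -268.2,  163.8]), np.float64(2.010800377895321))
y [ 485.7 -305.5  155. ] [ 481.6 -245.3  155. ] [ 483.7 -275.4  155. ] 60.33549854189582 93.81593143388767 (array([ 482.4, -274.6,  153.5]), np.float64(2.1816326309549505))
clk 5.1 ee [ 548.  -263.6  272.9] yaw -85.7 rel [  2.    0.9 121.9]
```

```bash
echo '[30,0.003,0,0.035,0.1,30,0.003,0,0.075,0.1,30,0.003,0,0.105,0.1,30,0.003,0,0.122,0.1,30,0.003,0,0.122,0.1]' > rows.txt && python3 shift.py rows.txt | grep -E 'clock|ee|wrist'
echo '[0,0,0,0,0,0,0,0,0,0,0,0,0,0,0,0,0,0,0,0,0,0,0,0,0,0,0,0,0,0]' > rows.txt && python3 shift.py rows.txt 50
```

```text
clock: 5.52
ee_pos: [546.2, -261.9, 147.4]
eef_rot: [2.295, -2.141, -0.014]
wrist_force: [-0.1, 0.2, -0.2]
clock: 6.02
ee_pos: [549.4, -264.0, 154.2]
eef_rot: [-2.296, 2.142, -0.004]
wrist_force: [-0.8, 2.4, 6.3]
gripper_width: 7.4
grasp_force: 52.1
```

```bash
echo '[0,0,0,-0.01,0,0,0,0,-0.045,0,0,0,0,-0.085,0,0,0,0,-0.125,0,0,0,0,-0.16,0,0,0,0,-0.16,0,0,0,0,-0.16,0]' > rows.txt && python3 shift.py rows.txt
python3 - <<'E'
from h import *
to([612,146,312])
for u,z in(((252,150),0),((250,137),130),((203,160),45)): print(atz(ray('top0',u),z).round())
E
```

```text
clock: 6.6
ee_pos: [549.6, -264.3, 315.6]
eef_rot: [-2.294, 2.141, -0.009]
wrist_force: [-0.1, 0.6, -1.9]
gripper_width: 7.0
grasp_force: 51.0
clk 6.6 ee [ 549.6 -264.3  315.6] yaw -86.05 rel [-405.1  -90.5    3.3]
[784. 140.   0.]
[778. 140. 130.]
[739. 274.  45.]
```

```bash
echo '[0,-0.038,-0.008,0,0.6,0,-0.076,-0.017,0,1.3,0,-0.114,-0.025,0,2,0,-0.152,-0.034,0,2.7,0,-0.19,-0.042,0,3.4,0,-0.228,-0.051,0,4.1,0,-0.266,-0.059,0,4.7,0,-0.304,-0.068,0,5.3]' > rows.txt && python3 shift.py rows.txt|grep -E 'ee|grasp'
python3 - <<'E'
from h import *
to([609,147,312])
E
```

```text
ee_pos: [594.9, 45.9, 311.2]
eef_rot: [1.65, -2.671, -0.002]
grasp_force: 51.0
clk 7.2667 ee [594.9  45.9 311.2] yaw -116.58 rel [-96.7  32.6  -0.9]
```

In the tool's units: 66 mm is 0.066, 10 mm is 0.01.

```bash
echo '[0,-0.036,0.011,0.01,0,0,-0.072,0.022,0.025,0,0,-0.099,0.033,0.045,0,0,-0.099,0.033,0.066,0,0,-0.099,0.033,0.066,0,0,-0.099,0.033,0.066,0,0,-0.099,0.033,0.066,0]' > rows.txt && python3 shift.py rows.txt|grep -E 'ee|grasp'
python3 - <<'E'
from h import *
to([609,147,245])
snap('wrist','w4');snap('scene','s4')
cv2.imwrite('pics/w4b.png',np.hstack([tile('w4',100,60,360,340,1.2,50)[:400],tile('s4',250,150,130,133,2.8,20)[:400,:360]]))
E
```

```text
ee_pos: [610.4, 146.4, 247.5]
eef_rot: [-1.654, 2.67, -0.002]
grasp_force: 50.9
clk 7.85 ee [610.4 146.4 247.5] yaw -116.46 rel [0.1 1.6 2.5]Traceback (most recent call last):
  File "<stdin>", line 4, in <module>
    return _nx.concatenate(arrs, 1, dtype=dtype, casting=casting)
           ~~~~~~~~~~~~~~~^^^^^^^^^^^^^^^^^^^^^^^^^^^^^^^^^^^^^^^
ValueError: all the input array dimensions except for the concatenation axis must match exactly, but along dimension 0, the array at index 0 has size 400 and the array at index 1 has size 372
```

```bash
python3 - <<'E'
from h import *
cv2.imwrite('pics/w4b.png',np.hstack([tile('w4',100,60,360,340,1.2,50)[:372],tile('s4',250,150,130,133,2.8,20)[:372,:360]]))
E
```

```text
(no output)
```

View pics/w4b.png

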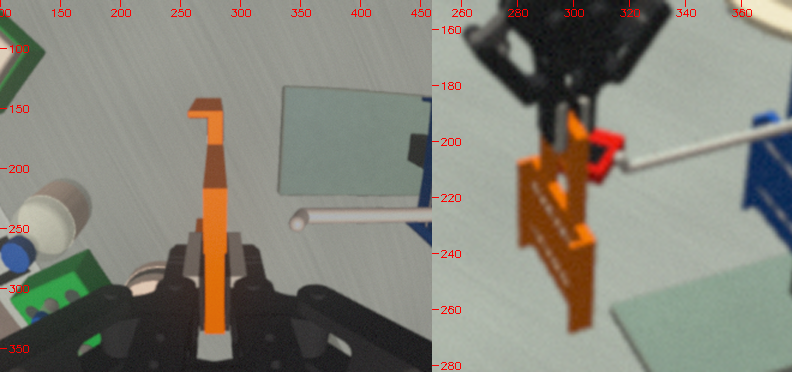

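The orange tray is gripped and level, its walls facing outward, with its header strip at wrist pixels (279,217)–(279,337). The lip is at (347,245), beside the eye as planned. I'll check the lateral centring numerically.

```bash
python3 - <<'E'
from h import *
np.set_printoptions(precision=1,suppress=True)
r=lambda u,v:ray('w4',(u,v),True)
o=np.array([.8957,-.4446,0]);l=np.array([-.4446,-.8957,0]);root=np.array([439,232,200.])
for n,u,z in(('A',(279,216.7),260),('B',(278.8,337.5),260),('A',(279,216.7),257),('B',(278.8,337.5),257),('lip',(347,245.5),207),('bar',(440,238.5),204),('bar',(400,239.7),204)):
    p=atz(r(*u),z)-root; print(n,z,p@o,p@l)
p=env.read_state()['ee_pos']-root;print(p@o,p@l,p)
E
```

```text
A 260 191.84581238875774 36.10281409733989
B 260 191.91227377169395 -23.426759943831392
A 257 191.84419759699415 35.12451755088949
B 257 191.91231251861458 -25.886133909706256
lip 207 151.8068857359266 0.9333237904456971
bar 204 88.86730491052882 2.822415372073336
bar 204 117.39789155917475 2.769418231432966
191.86690004660122 0.2953983661624771 [171.7 -85.6  48.3]
```

In the tool's units: 132 mm is 0.132, 115 mm is 0.115.

```bash
echo '[0,-0.003,0.015,0,0,0,-0.003,0.04,0,0,0,-0.003,0.065,0,0,0,-0.003,0.09,0,0,0,-0.003,0.115,0,0,0,-0.003,0.132,0,0,0,-0.003,0.132,0,0,0,-0.003,0.132,0,0]' > rows.txt && python3 shift.py rows.txt|grep -E 'ee|force'
echo '[0,0,0,0.008,0,0,0,0,0.016,0,0,0,0,0.019,0,0,0,0,0.019,0,0,0,0,0.019,0]' > rows.txt && python3 shift.py rows.txt|grep -E 'ee|force'
```

```text
ee_pos: [493.3, 208.7, 248.1]
eef_rot: [-1.654, 2.667, 0.0]
wrist_force: [0.3, 0.0, -1.7]
grasp_force: 51.0
ee_pos: [494.3, 209.0, 227.0]
eef_rot: [-1.653, 2.669, -0.0]
wrist_force: [3.3, 2.3, 0.2]
grasp_force: 51.2
```

In the tool's units: 1 mm is 0.001.

```bash
echo '[14,0,0,0.001,0,20,0,0,0.001,0,24,0,0,0.001,0,24,0,0,0.001,0,24,0,0,0.001,0]' > rows.txt && python3 shift.py rows.txt|grep -E 'ee|force|width'
echo '[24,0,0,-0.02,0,24,0,0,-0.05,0,34,0,0,-0.09,0,34,0,0,-0.09,0]' > rows.txt && python3 shift.py rows.txt|grep -E 'ee|force|width'
python3 - <<'E'
from h import *
snap('wrist','w5'); snap('scene','s5'); to([0,0,0])
cv2.imwrite('pics/w5b.png',np.hstack([tile('w5',150,60,300,340,1.35,50)[:459],tile('s5',310,150,100,115,4,20)[:459,:395]]))
E
```

```text
ee_pos: [493.0, 208.5, 226.1]
eef_rot: [1.655, -2.67, 0.0]
wrist_force: [1.2, 0.3, -0.2]
gripper_width: 24.1
grasp_force: 0.0
ee_pos: [495.7, 208.9, 324.4]
eef_rot: [-1.648, 2.659, -0.004]
wrist_force: [-0.8, -0.6, 2.3]
gripper_width: 34.0
grasp_force: 0.0
clk 9.8833 ee [493.7 209.2 318.1] yaw -116.41 rel [408.2 349.7 315.9]
```

View pics/w5b.png

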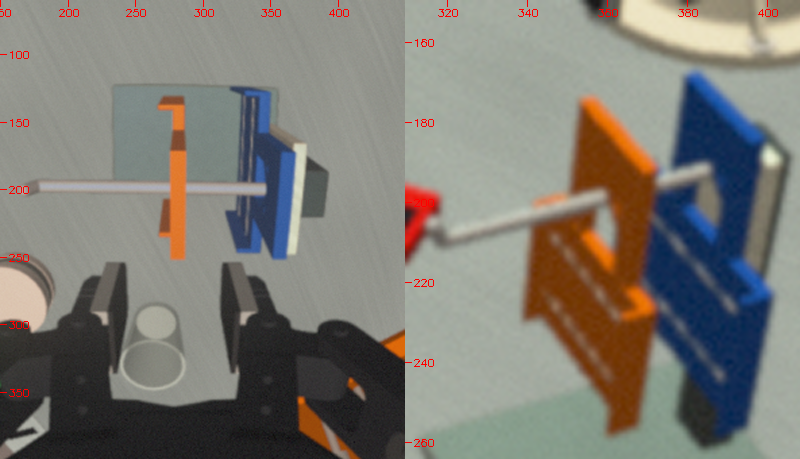

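The orange tray hangs square at about 60 mm out, and blue is flat against the backplate (wrist columns 335–355). I'll turn the tool, straddle the bar and push orange home against blue.

In the tool's units: -45 mm is -0.045, -20 mm is -0.02, -0.96 rad is -9.6.

```bash
echo '[34,0,-0.02,0,-1.2,34,0,-0.045,0,-2.4,34,0,-0.045,0,-3.6,34,0,-0.045,0,-4.8,34,0,-0.045,0,-6,34,0,-0.045,0,-7.2,34,0,-0.045,0,-8.4,34,0,-0.045,0,-9.6]' > rows.txt && python3 shift.py rows.txt|grep ee_
echo '[34,0,0,0,-1.2,34,0,0,0,-2.4,34,0,0,0,-3.6,34,0,0,0,-4.8,34,0,0,0,-6,34,0,0,0,-6.1,34,0,0,0,-6.1]' > rows.txt && python3 shift.py rows.txt|grep ee_
python3 - <<'E'
from h import *
r=np.array([439,232,0]);o=np.array([.8957,-.4446,0])
to(r+103*o+[0,0,199])
E
```

```text
ee_pos: [533.0, 188.6, 314.9]
ee_pos: [533.1, 188.6, 315.3]
clk 11.1333 ee [533.1 188.6 315.3] yaw -26.62 rel [ -0.4   2.8 116.3]
```

In the tool's units: 116 mm is 0.116, 105 mm is 0.105.

```bash
echo '[34,0,0.003,0.04,0,34,0,0.003,0.08,0,34,0,0.003,0.105,0,34,0,0.003,0.116,0,34,0,0.003,0.116,0]' > rows.txt && python3 shift.py rows.txt|grep -E 'ee_|wrist'
echo '[34,-0.01,0,0,0,34,-0.02,0,0,0,34,-0.03,0,0,0,34,-0.04,0,0,0,34,-0.05,0,0,0,34,-0.06,0,0,0,34,-0.068,0,0,0,34,-0.068,0,0,0]' > rows.txt && python3 shift.py rows.txt|grep -E 'ee_|wrist'
echo '[34,-0.003,0,0,0,34,-0.006,0,0,0,34,-0.006,0,0,0]' > rows.txt && python3 shift.py rows.txt|grep -E 'ee_|wrist'
python3 - <<'E'
from h import *
r=np.array([439,232,0]);o=np.array([.8957,-.4446,0])
to(r+26.4*o+[0,0,199])
E
```

```text
ee_pos: [530.1, 185.1, 196.3]
wrist_force: [-0.3, 0.5, 0.8]
ee_pos: [469.9, 217.2, 200.8]
wrist_force: [1.3, 0.0, -0.4]
ee_pos: [465.4, 219.1, 200.0]
wrist_force: [-0.6, -0.8, 0.6]
clk 12.4667 ee [465.4 219.1 200. ] yaw -26.47 rel [-3.   0.1  1. ]
```

The manual's scale: shifts go in m and turns go in units of 0.1 rad. Converting my numbers, -3 mm is -0.003.

```bash
echo '[34,-0.003,0,0,0,34,-0.003,0,0,0]' > rows.txt && python3 shift.py rows.txt|grep -E 'ee_|wrist'; echo '[34,-0.002,0,0,0,34,-0.002,0,0,0]' > rows.txt && python3 shift.py rows.txt|grep -E 'ee_|wrist'; echo '[34,-0.002,0,0,0,34,-0.002,0,0,0]' > rows.txt && python3 shift.py rows.txt|grep -E 'ee_|wrist'
```

```text
ee_pos: [462.9, 220.4, 200.0]
wrist_force: [0.9, -0.1, -1.0]
ee_pos: [462.7, 220.5, 200.3]
wrist_force: [7.2, -2.9, -2.3]
ee_pos: [462.6, 220.5, 200.4]
wrist_force: [14.6, -6.5, -6.1]
```

Orange seats at 26.3 mm out, exactly one tray thickness past blue. Next is the yellow tray.

In the tool's units: -75 mm is -0.075, 65 mm is 0.065.

```bash
echo '[34,0.007,0,0,0,34,0.015,0,0,0,34,0.04,0,0,0,34,0.065,0,-0.01,0,34,0.065,0,-0.05,0,34,0.065,0,-0.075,0,34,0.065,0,-0.075,0]' > rows.txt && python3 shift.py rows.txt|grep -E 'ee_|wrist'
echo '[30,0.017,0.034,0,1.2,30,0.034,0.068,0,2.4,30,0.051,0.102,0,3.6,30,0.068,0.136,0,4.8,30,0.085,0.17,0,6,30,0.102,0.204,0,7.2,30,0.119,0.238,0,8.4,30,0.136,0.272,0,9.6]' > rows.txt && python3 shift.py rows.txt | grep -E 'clock|ee_'
python3 - <<'E'
from h import *
to([483.2,-275.4,270])
E
```

```text
ee_pos: [520.4, 193.4, 281.0]
wrist_force: [-0.3, 0.3, 0.3]
clock: 14.22
ee_pos: [517.9, -112.5, 275.2]
clk 14.2167 ee [ 517.9 -112.5  275.2] yaw -81.78 rel [156.2  57.7   5. ]
```

In the tool's units: 156 mm is 0.156, 152 mm is 0.152, 0.077 rad is 0.77.

```bash
echo '[30,0.038,0.014,0,0.77,30,0.076,0.028,0,0.77,30,0.114,0.042,0,0.77,30,0.152,0.056,0,0.77,30,0.156,0.0575,0,0.77,30,0.156,0.0575,0,0.77,30,0.156,0.0575,0,0.77]' > rows.txt && python3 shift.py rows.txt | grep -E 'clock|ee_'
python3 - <<'E'
from h import *
to([483.2,-275.4,141])
snap('wrist','w6')
# header strip by colour: yellow bright pixels
im=cv2.cvtColor(cv2.imread('pics/w6.png'),cv2.COLOR_BGR2HSV)
m=cv2.inRange(im,(22,150,180),(35,255,255)); n,l,st,c=cv2.connectedComponentsWithStats(m)
for i in range(1,n):
    if st[i,4]>60: print(st[i],c[i].round(1))
E
```

```text
clock: 14.8
ee_pos: [484.5, -273.7, 274.8]
clk 14.8 ee [ 484.5 -273.7  274.8] yaw -85.94 rel [  1.7   1.4 133.8]
[   0  103   38  100 3342] [ 17.  154.1]
[267 151  16   6  70] [275.9 152.9]
[266 169  19  71 686] [278.4 205.2]
```

```bash
python3 - <<'E'
from h import *
r=lambda u,v:ray('w6',(u,v),True)
A,B=atz(r(278.6,169),155),atz(r(278,240),155);print(A,B,(A+B)/2,np.linalg.norm(A-B)); m=(A+B)/2; m[2]=141; to(m)
E
```

```text
[ 486.64911035 -305.60981873  155.        ] [ 482.84123188 -245.69711543  155.        ] [ 484.74517112 -275.65346708  155.        ] 60.03359022647814
clk 14.85 ee [ 484.8 -273.   275. ] yaw -85.86 rel [  2.7   0.2 134. ]
```

```bash
echo '[30,0.004,0,0.035,0,30,0.004,0,0.075,0,30,0.004,0,0.11,0,30,0.004,0,0.133,0,30,0.004,0,0.133,0,30,0.004,0,0.133,0]' > rows.txt && python3 shift.py rows.txt | grep -E 'clock|ee_|wrist'
echo '[0,0,0,0,0,0,0,0,0,0,0,0,0,0,0,0,0,0,0,0,0,0,0,0,0,0,0,0,0,0]' > rows.txt && python3 shift.py rows.txt 50|grep -vE rot
echo '[0,0,0,-0.01,0,0,0,0,-0.045,0,0,0,0,-0.085,0,0,0,0,-0.125,0,0,0,0,-0.165,0,0,0,0,-0.17,0,0,0,0,-0.17,0]' > rows.txt && python3 shift.py rows.txt
python3 - <<'E'
from h import *
to([612,146,312])
E
```

```text
clock: 15.35
ee_pos: [485.0, -276.6, 142.2]
wrist_force: [1.4, -0.4, 1.1]
clock: 15.85
ee_pos: [485.6, -278.1, 144.8]
wrist_force: [-1.9, 1.6, 6.0]
gripper_width: 6.7
grasp_force: 50.5
clock: 16.43
ee_pos: [486.2, -278.3, 317.3]
eef_rot: [-2.297, 2.137, -0.014]
wrist_force: [0.3, 0.1, -2.3]
gripper_width: 6.9
grasp_force: 49.4
clk 16.4333 ee [ 486.2 -278.3  317.3] yaw -85.88 rel [-414.2 -155.9    5.2]
```

```bash
echo '[0,-0.038,-0.014,0,0.6,0,-0.076,-0.028,0,1.3,0,-0.114,-0.042,0,2,0,-0.152,-0.056,0,2.7,0,-0.19,-0.071,0,3.4,0,-0.228,-0.085,0,4.1,0,-0.266,-0.099,0,4.7,0,-0.304,-0.113,0,5.3]' > rows.txt && python3 shift.py rows.txt|grep -E 'ee_|grasp'
python3 - <<'E'
from h import *
r=np.array([439,232,0]);o=np.array([.8957,-.4446,0])
to(r+192*o+[0,0,248])
E
```

```text
ee_pos: [575.5, 35.7, 312.0]
grasp_force: 49.3
clk 17.1 ee [575.5  35.7 312. ] yaw -116.4 rel [-115.1   17.5   64. ]
```

```bash
echo '[0,-0.037,0.006,0.01,0,0,-0.074,0.012,0.025,0,0,-0.111,0.017,0.045,0,0,-0.111,0.017,0.063,0,0,-0.111,0.017,0.063,0,0,-0.111,0.017,0.063,0,0,-0.111,0.017,0.063,0]' > rows.txt && python3 shift.py rows.txt|grep -E 'ee_|grasp'
python3 - <<'E'
from h import *
snap('wrist','w7')
im=cv2.cvtColor(cv2.imread('pics/w7.png'),cv2.COLOR_BGR2HSV)
m=cv2.inRange(im,(22,150,150),(35,255,255)); n,l,st,c=cv2.connectedComponentsWithStats(m)
for i in range(1,n):
    if st[i,4]>100: print(st[i],c[i].round(1))
o=np.array([.8957,-.4446,0]);l=np.array([-.4446,-.8957,0]);root=np.array([439,232,200.])
p=env.read_state()['ee_pos']-root;print(p@o,p@l,p)
i=1+np.argmax([s[4] if s[0]>200 else 0 for s in st[1:]]); x,y,w,h,_=st[i]
for v in(y,y+h):
    q=atz(ray('w7',(c[i][0],v),True),258.5)-root;print(v,q@o,q@l)
E
```

```text
ee_pos: [609.9, 139.7, 250.9]
grasp_force: 49.4
[257 180  29  13 271] [273.2 185.1]
[ 268  232   21  117 2048] [278.4 287.2]
194.32701475630793 6.658519126333243 [171.10728698 -92.36666174  51.40046251]
232 194.6599693684678 34.0577608470808
349 194.48593439776607 -28.92859404512057
```

In the tool's units: 124 mm is 0.124, 2 mm is 0.002.

```bash
echo '[0,0,0.015,0.002,0,0,0,0.04,0.002,0,0,0,0.065,0.002,0,0,0,0.09,0.002,0,0,0,0.115,0.002,0,0,0,0.124,0.002,0,0,0,0.124,0.002,0,0,0,0.124,0.002,0]' > rows.txt && python3 shift.py rows.txt|grep -E 'ee_|force'
echo '[0,0,0,0.008,0,0,0,0,0.016,0,0,0,0,0.019,0,0,0,0,0.019,0,0,0,0,0.019,0]' > rows.txt && python3 shift.py rows.txt|grep -E 'ee_|force'
```

```text
ee_pos: [498.8, 195.2, 249.0]
wrist_force: [0.1, 1.2, -1.0]
grasp_force: 49.4
ee_pos: [500.2, 196.3, 228.7]
wrist_force: [3.6, 3.4, 3.7]
grasp_force: 50.0
```

Contact with the bar, at a gentle force and as expected. Release, rise, and turn for the final press.

In the tool's units: -90 mm is -0.09, -50 mm is -0.05, -0.96 rad is -9.6.

```bash
echo '[14,0,0,0,0,20,0,0,0,0,24,0,0,0,0,24,0,0,0,0,24,0,0,0,0]' > rows.txt && python3 shift.py rows.txt|grep -E 'ee_|wrist|width'
echo '[24,0,0,-0.02,0,24,0,0,-0.05,0,34,0,0,-0.09,0,34,0,0,-0.09,0]' > rows.txt && python3 shift.py rows.txt|grep -E 'ee_|wrist'
echo '[34,0,-0.02,0,-1.2,34,0,-0.038,0,-2.4,34,0,-0.038,0,-3.6,34,0,-0.038,0,-4.8,34,0,-0.038,0,-6,34,0,-0.038,0,-7.2,34,0,-0.038,0,-8.4,34,0,-0.038,0,-9.6]' > rows.txt && python3 shift.py rows.txt|grep ee_
echo '[34,0,0,0,-1.2,34,0,0,0,-2.4,34,0,0,0,-3.6,34,0,0,0,-4.8,34,0,0,0,-6,34,0,0,0,-6.1,34,0,0,0,-6.1]' > rows.txt && python3 shift.py rows.txt|grep ee_
python3 - <<'E'
from h import *
r=np.array([439,232,0]);o=np.array([.8957,-.4446,0])
to(r+108*o+[0,0,199])
snap('wrist','w8'); snap('scene','s8')
cv2.imwrite('pics/w8b.png',np.hstack([tile('w8',150,60,300,340,1.35,50)[:459],tile('s8',310,150,100,115,4,20)[:459,:395]]))
E
```

```text
ee_pos: [498.1, 195.2, 227.8]
wrist_force: [-0.7, -0.8, 0.3]
gripper_width: 23.7
ee_pos: [500.8, 195.5, 326.2]
wrist_force: [-0.8, -0.5, 1.9]
ee_pos: [532.4, 178.6, 318.0]
ee_pos: [532.4, 178.7, 318.1]
clk 20.8167 ee [532.4 178.7 318.1] yaw -26.45 rel [  0.6  -6.3 119.1]
```

```bash
python3 - <<'E'
from h import *
im=cv2.cvtColor(cv2.imread('pics/w8.png'),cv2.COLOR_BGR2HSV)
m=cv2.inRange(im,(20,150,80),(35,255,255)); n,l,st,c=cv2.connectedComponentsWithStats(m)
for i in range(1,n):
    if st[i,4]>100: print(st[i],c[i].round(1))
r=np.array([439,232,0]);o=np.array([.8957,-.4446,0])
for d,z in((74,238),(66,238)): 
  for y in(-30,30):print(project('w8',r+d*o+y*np.array([-.4446,-.8957,0])+[0,0,z],True).round())
E
```

```text
[ 235  203   79   74 3819] [274.5 246.2]
[228. 266.]
[310. 267.]
[229. 276.]
[309. 276.]
```

The yellow tray hangs where predicted, its header bottom-right at (314,277) in the wrist image. Final press.

In the tool's units: -5 mm is -0.005, 118 mm is 0.118.

```bash
echo '[34,0,-0.005,0.04,0,34,0,-0.005,0.08,0,34,0,-0.005,0.107,0,34,0,-0.005,0.118,0,34,0,-0.005,0.118,0]' > rows.txt && python3 shift.py rows.txt|grep -E 'ee_|wrist'
echo '[34,-0.01,0,0,0,34,-0.02,0,0,0,34,-0.03,0,0,0,34,-0.04,0,0,0,34,-0.05,0,0,0,34,-0.06,0,0,0,34,-0.066,0,0,0,34,-0.066,0,0,0]' > rows.txt && python3 shift.py rows.txt|grep -E 'ee_|wrist'
echo '[34,-0.003,0,0,0,34,-0.006,0,0,0,34,-0.006,0,0,0]' > rows.txt && python3 shift.py rows.txt|grep -E 'ee_|wrist'
python3 - <<'E'
from h import *
r=np.array([439,232,0]);o=np.array([.8957,-.4446,0])
to(r+34.4*o+[0,0,199])
E
```

```text
ee_pos: [532.8, 182.4, 196.6]
wrist_force: [0.8, 0.3, 1.2]
ee_pos: [474.2, 213.2, 200.7]
wrist_force: [0.1, 0.2, -0.3]
ee_pos: [469.7, 215.1, 200.0]
wrist_force: [0.9, 0.6, -0.2]
clk 22.25 ee [469.7 215.1 200. ] yaw -26.3 rel [-0.6 -1.5  1. ]
```

In the tool's units: -2 mm is -0.002.

```bash
echo '[34,-0.002,0,0,0,34,-0.002,0,0,0]' > rows.txt && python3 shift.py rows.txt|grep -E 'ee_|wrist'; echo '[34,-0.002,0,0,0,34,-0.002,0,0,0]' > rows.txt && python3 shift.py rows.txt|grep -E 'ee_|wrist'; echo '[34,-0.002,0,0,0,34,-0.002,0,0,0,34,-0.002,0,0,0]' > rows.txt && python3 shift.py rows.txt|grep -E 'ee_|wrist'
```

```text
ee_pos: [469.2, 215.4, 200.3]
wrist_force: [4.2, -3.0, -1.1]
ee_pos: [469.1, 215.4, 200.7]
wrist_force: [10.9, -5.4, -4.0]
ee_pos: [469.0, 215.4, 200.9]
wrist_force: [18.6, -8.1, -6.9]
```

Seated at 34.3 mm, the predicted value. I'll retreat and take a last look.

```bash
echo '[34,0.003,0,0,0,34,0.006,0,0,0,34,0.01,0,0,0,34,0.025,0,0,0,34,0.05,0,0,0,34,0.055,0,-0.03,0,34,0.055,0,-0.07,0,34,0.055,0,-0.11,0]' > rows.txt && python3 shift.py rows.txt|grep -E 'ee_|wrist'
echo '[34,0.03,0,0,0,34,0.06,0,0,0,34,0.06,0,0,0,34,0.06,0,0,0,34,0.06,0,0,0,34,0.06,0,0,0]' > rows.txt && python3 shift.py rows.txt|grep -E 'ee_|wrist'
python3 - <<'E'
from h import *
snap('wrist','w9'); snap('scene','s9'); snap('top','t9')
cv2.imwrite('pics/w9b.png',np.hstack([tile('t9',185,203,60,80,5,20),tile('s9',335,165,80,100,4,20)[:400,:320]]))
E
```

```text
ee_pos: [513.6, 192.8, 310.4]
wrist_force: [0.8, 0.9, 0.8]
ee_pos: [567.3, 167.2, 310.2]
wrist_force: [0.0, 0.5, -0.6]
```

View pics/w9b.png

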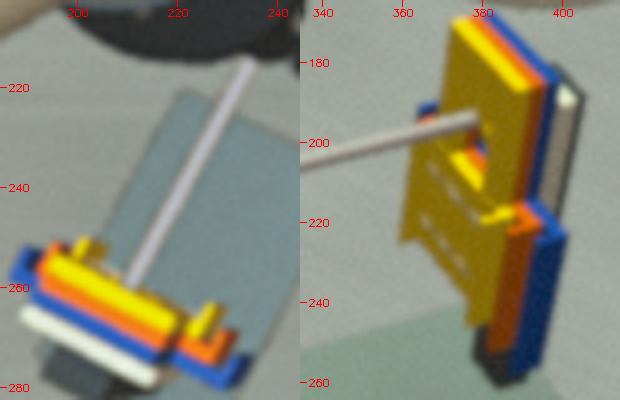

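The last picture shows the three trays tightly nested, square, walls outward, bar through all the eyes (top view ~ (212,262)). I'll check numerically that the pack didn't swing off the backplate.

```bash
python3 - <<'E'
from h import *
np.set_printoptions(precision=1,suppress=True)
r=np.array([439,232,0]);o=np.array([.8957,-.4446,0]);l=np.array([-.4446,-.8957,0])
for d in(0,4,8):  # blue header back-top, right in scene = -l side
    print('scene blue back corner',d,project('s9',r+d*o-30*l+[0,0,238]),'top mid',project('t9',r+d*o+[0,0,238]))
print('bp corner',project('s9',r-33*l+[0,0,225]),project('t9',r-33*l+[0,0,225]),project('t9',r+33*l+[0,0,225]))
def edges(fn,z,x0):
    im=cv2.imread('pics/'+fn+'.png')
    for la in(-20,20):
        print([ (d,tuple(int(v) for v in im[tuple(np.round(project(fn,r+d*o+la*l+[0,0,z])[::-1]).astype(int))][::-1])) for d in range(-12,34,3)])
edges('t9',236,0)
m=lambda hs,fn:cv2.inRange(cv2.cvtColor(cv2.imread('pics/'+fn+'.png'),cv2.COLOR_BGR2HSV),*hs)
for n,hs in(('y',((22,150,60),(35,255,255))),('o',((5,150,60),(16,255,255))),('b',((105,120,40),(125,255,255)))):
  for f in('s8','s9'):
    k,lb,st,c=cv2.connectedComponentsWithStats(m(hs,f)); 
    for i in range(1,k):
        if st[i,4]>60 and 335<c[i][0]<420 and 150<c[i][1]<270: print(n,f,st[i],c[i].round(1))
E
```

```text
scene blue back corner 0 [399.3 184.7] top mid [203.4 268.8]
scene blue back corner 4 [397.4 185.2] top mid [204.3 267.2]
scene blue back corner 8 [395.5 185.7] top mid [205.1 265.5]
bp corner [399.1 191.2] [191.2 262.2] [217.6 275.6]
[(-12, (142, 146, 135)), (-9, (219, 226, 207)), (-6, (230, 236, 220)), (-3, (182, 191, 187)), (0, (106, 129, 174)), (3, (91, 101, 177)), (6, (216, 119, 101)), (9, (242, 123, 37)), (12, (240, 134, 14)), (15, (239, 199, 0)), (18, (238, 232, 0)), (21, (226, 207, 0)), (24, (162, 135, 20)), (27, (172, 142, 12)), (30, (177, 150, 9)), (33, (143, 121, 55))]
[(-12, (115, 116, 104)), (-9, (214, 222, 204)), (-6, (231, 237, 222)), (-3, (159, 173, 190)), (0, (51, 99, 186)), (3, (50, 97, 190)), (6, (232, 125, 87)), (9, (242, 128, 21)), (12, (240, 146, 18)), (15, (238, 209, 0)), (18, (239, 233, 0)), (21, (209, 189, 0)), (24, (152, 125, 43)), (27, (133, 120, 86)), (30, (117, 135, 134)), (33, (118, 139, 138))]
y s8 [ 338  176   30   77 1199] [353.7 213.8]
y s9 [ 361  170   31   77 1236] [377.2 206.9]
o s8 [ 365  169   31   84 1345] [381.5 210.2]
o s9 [378 169  18  85 319] [388.5 220.2]
b s8 [382 168  19  91 347] [393.8 224.4]
b s9 [382 168  19  91 346] [393.8 224.2]
```

```bash
python3 -c "
from station import env
print(env.close_job())"
```

```text
the job is handed in; nothing more can be done
None
```

The job is handed in: blue is home against the backplate, with orange and then yellow hung in front of it, walls outward. The pack was pressed flat and nested, and the last pictures show it square on the bar; the verdict on the hand-in was not shown to me.

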